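Put the tea-for-one set back together

TASK

Stack the tea-for-one set back together on the orange saucer, piece by piece in this order: stand the orange cup in the middle of the orange saucer, set the white teapot level in the mouth of the cup, stand the steel infuser upright in the teapot, then put the lid squarely on the teapot over the infuser. Let go of each piece before fetching the next, do not tip any piece over, and leave the biscuit dish, the succulent and the remote control where they are.

Things in the scene. Friction and masses are not known exactly. Their poses are not given: they have to be found in the camera images.
- cup: Orange tea cup, open, with a loop handle, 180 g. Straight upper wall 66 mm across outside (from 18 mm up to the rim at 56 mm), tapering below to a foot 48 mm across; wall 4 mm, mouth 58 mm wide. Origin: centre of the underside, z up; the handle points to +x and reaches 56 mm from the axis, so a grip from above closes along y.
- teapot: White open teapot, 280 g. Straight round body 64 mm across, from 8 mm up to the rim at 68 mm, on a chamfered foot 50 mm across, 8 mm high, that drops into the cup's mouth (teapot origin then 48 mm above cup origin). Opening 52 mm wide, inner floor at 11 mm. Origin: centre of the foot's underside, z up; spout to -x (reaches 66 mm from the axis), handle to +x (62 mm): grip along y.
- infuser: Steel tea infuser: a plain perforated round basket 37 mm across and 73 mm tall, open at the top, standing upright. Origin: centre of the underside; z up. Standing in the teapot, its top 16 mm stand out above the teapot's rim. About 60 g.
- lid: White round lid with a brown wooden knob, 90 g. A hollow cap 66 mm across, 23 mm high (cavity open below, 52 mm wide, 19 mm deep, goes over the infuser's top); its lower edge rests on the teapot's rim (lid origin then 68 mm above teapot origin). Upright knob above it 22 mm across, 22 mm high, top at 45 mm. Origin: centre of the lower edge, z up.
- saucer_orange: Orange saucer, fixed to the table, 132 mm across; flat middle about 70 mm across with its upper face 5 mm above the table, sloping up to a rim 14 mm high. Origin: centre of the underside. The stack belongs here.
- saucer_grey: Dark grey saucer of the same shape, fixed to the table; stays empty. Origin: centre of the underside.
- biscuit_dish: Bystander: white pointed dish, about 210 mm long (along its y), 85 mm wide and 20 mm high, with four biscuits. Origin: centre of the underside. Leave alone.
- succulent: Bystander: small green succulent in a concrete pot 72 mm across, about 90 mm high in all. Origin: centre of the underside. Leave alone.
- remote: Bystander: black remote control 150 x 45 x 18 mm (long along its x), lying near the robot. Origin: centre of the underside. Leave alone.

How it is judged:
By the outcome, as a careful person would: the job done as asked, in the order asked, and still so for the second after the job is handed in, with the robot touching nothing.
It also fails if it takes over 136 s, if anything falls off the work surface, if the arm or the gripper's body presses on something with over 40 N, if the wrist force passes 120 N, or if a joint passes its speed limit or range.

ROBOT

A 6-joint arm with a two-finger parallel gripper is mounted at the origin on the work surface. World frame = base frame: x ahead of the robot, y to its left, z up, the work surface at z = 0. Lengths are in m, angles in degrees, forces in N, time in s.
With the tool pointing down it reaches from about 0.3 to 0.75 m from the base axis. Payload 8.5 kg.
Tool frame: the origin (TCP) lies midway between the tips of the shut fingers; the grasp point (between the pads) lies 19 mm behind it; z points along the fingers, y is the line along which they close (so a half turn about z gives the same grasp; the last joint's range is limited). The gripper opens to 85 mm and grips with 20 to 120 N. Pads are 22 mm wide; open, the fingers measure 114 mm over their backs; the gripper's body (76 mm by 85 mm) begins 54 mm behind the grasp point. The pads swing forward as they close: fully open they stand 13 mm farther back than shut.
Start: joints at [58.539, 21.807, 74.336, -0, 83.858, -12.336], TCP at [0.18, 0.52, 0.231] pointing down, gripper open.
Joint ranges: [-178.18, 178.18], [-50.72, 133.34], [12.68, 142.11], [-81.47, 261.47], [9.98, 163.14], [-165.26, 165.26]. Speed limits (degrees/s): [136.94, 136.94, 180, 180, 180, 180].

INTERFACE

Orientations are given as a 3x3 rotation matrix whose columns are the frame's x, y, z axes.
In Python, from rig import env, viewer, recognise, pinpoint gives the robot as it stands.
- The arm moves only by the tool move_arm, never from a script. Its argument "plan" is text: rows parted by semicolons, each of 7 numbers parted by spaces: the shift along the tool's x, y, z in m, then the turn, a rotation vector about the tool's x, y, z in rad, then the finger opening in m, from 0 to 0.0854. A call has 1 to 12 rows; each row shifts and turns the commanded pose from where the row before left it, along the tool's axes as they then stand; what a row does not reach is not made up. A row lasts 1/8 s, in which the tool goes at most 62.5 mm and 10.7 degrees, less where a joint would pass 70% of its speed; a pose out of reach is approached as far as the arm can. A call is refused whole if a number of a shift passes 0.0625 or a number of a turn 0.188, either way. A call with a gripper value outside its range is refused whole. The fingers move at their own pace and stop on an object; "grip_force" is the grip in N (left out, the last holds). Time passes only in rows, so rows that do not move let the fingers close. It gives the time, the measured TCP pose, the force, the opening and the grip force at its end, in the units of the state.
- env.observe(): the state, without advancing time (a new reading comes with each control period).
- viewer.get_image(name): name is "scene" or "top" or "wrist"; returns (picture, depth): 400x640x3 uint8, red, green, blue; 400x640 float32, m along the optical axis (not along the pixel's ray), 0 where there is no reading.
- viewer.calibration(name): a dict with "fx", "fy", "cx", "cy" (pixels), "R" (3x3) and "t" (3): a world point X has camera coordinates R X + t. Camera axes: x right, y down, z forward; pixel columns grow to the right and rows downward; lengths in m; the calibration is good to about 2 mm. The wrist camera is an equidistant fisheye: a pixel r from the principal point sees the ray r / f radians off the axis. A picture is of the moment at which its call begins: read the wrist's pose just before it. calibration takes no time and is no camera call; for the wrist camera it gives the pose at the moment of the call.
- env.close_job(): hands the job in; it is judged then, once.
Trained networks look in the newest picture that a camera, given by its name, has taken for a name from the list of things; names that differ only in an ending like _2 or _b are one class to them, and where a whole thing is asked for, a point or a joint stands for the part that bears it (a point fixed in the world has none). Each returns a list of dicts, best first, with "conf" (0 to 1); they miss things now and then, are a little off and sometimes report something else, mostly with a low value. They report only what shows in the picture. A call takes as long as a camera call.
- recognise(camera, name): "extent" ([centre column, centre row, width, height] in pixels, round what is visible of it).
- pinpoint(camera, name): "pixel" ([column, row] in pixels: a listed point, or the origin of a listed thing).
The state is a dict: "time_s": time; "q": joint angles; "qvel": joint speeds; "joint_efforts": joint torques, N m; "position": TCP position; "tool_rot": TCP orientation; "ft_force": force on the tool from outside, world axes, zero at the start; "wrist_torque": the same for the moment, N m; "grip_width": finger opening in m; "gripper_force": force on a finger pad.
Only numpy, scipy, OpenCV 4.12 (cv2) and the standard library are available. Lean on these libraries where they do the work, as an engineer would, in place of code of your own. Each camera call takes 0.05 s, during which the arm holds its last target. There are 200 camera calls.

## Working session

There is one attempt and no reset: what is moved stays moved. The work goes in short steps, Python scripts to look and compute and a tool call to move; the robot and the scene stay as the last step left them, time stands still between calls to the robot, and variables do not carry over. Pictures are saved under pics/ and viewed, at most 14 in all, crops included, and the job is handed in when it is done.

Besides the shell and the picture viewer there is one more tool, called after "Request:" as a command line: name --argument value ..., lists and objects as JSON in quotes. move_arm: Moves the arm, as the interface text tells. Its arguments: {"type":"object","properties":{"plan":{"type":"string"},"grip_force":{"type":"number"}},"required":["plan"]}

```bash
ls; mkdir -p pics; python3 - <<'E'
from rig import env, viewer, recognise, pinpoint
import cv2,numpy as np
for c in ["top","scene"]:
    im,d=viewer.get_image(c); cv2.imwrite(f"pics/{c}0.png",im[:,:,::-1]); np.save(f"pics/{c}0.npy",d)
    k=viewer.calibration(c); print(c,k)
    for n in ["cup","teapot","infuser","lid","saucer_orange","saucer_grey","biscuit_dish","succulent","remote"]:
        r=recognise(c,n)[:2];p=pinpoint(c,n)[:2]
        print(n,[(np.round(x["extent"]).astype(int).tolist(),round(x["conf"],2)) for x in r],[(np.round(x["pixel"],1).tolist(),round(x["conf"],2)) for x in p])
s=env.observe();print(s["time_s"],s["tool_rot"],s["position"])
E
```

```text
pics
top {'fx': 455.8876955020569, 'fy': 455.8876955020569, 'cx': 320.9599036400925, 'cy': 198.49079625161886, 'R': array([[-0.07834276, -0.99689883, -0.00742472],
       [-0.97307273,  0.07808555, -0.21686889],
       [ 0.21677611, -0.00976531, -0.9761725 ]]), 't': array([0.05872081, 0.550882  , 0.96821251])}
cup [([336, 244, 32, 38], 0.82)] [([331.8, 247.3], 0.77)]
teapot [([183, 261, 36, 57], 0.68)] [([188.3, 265.1], 0.97)]
infuser [([318, 162, 12, 26], 0.8)] [([318.5, 168.5], 0.73), ([409.4, 110.8], 0.16)]
lid [([484, 240, 31, 29], 0.82)] [([480.8, 242.1], 0.6)]
saucer_orange [([241, 221, 54, 52], 0.67)] [([242.6, 221.3], 0.85)]
saucer_grey [([400, 207, 52, 52], 0.85), ([482, 240, 33, 32], 0.67)] [([401.6, 205.0], 0.65)]
biscuit_dish [] [([231.5, 134.3], 0.8)]
succulent [([412, 105, 26, 38], 0.72)] [([411.7, 112.3], 0.82)]
remote [([268, 293, 44, 67], 0.63)] [([270.1, 292.3], 0.69), ([245.4, 219.4], 0.64)]
scene {'fx': 388.18938225834603, 'fy': 388.18938225834603, 'cx': 312.92534424394216, 'cy': 200.67961382680775, 'R': array([[ 0.25101459,  0.96795572,  0.00730748],
       [ 0.7
[... 273 characters left out ...]
28, 32], 0.72)] [([415.5, 155.9], 0.83)]
infuser [([324, 236, 18, 33], 0.65)] [([323.1, 243.5], 0.61)]
lid [([155, 202, 30, 28], 0.81)] [([157.6, 202.2], 0.69), ([429.8, 265.7], 0.5)]
saucer_orange [([383, 189, 51, 42], 0.78)] [([379.5, 189.6], 0.86)]
saucer_grey [([234, 218, 55, 44], 0.7)] [([238.9, 222.3], 0.87)]
biscuit_dish [([429, 262, 77, 52], 0.63)] [([430.5, 264.9], 0.81)]
succulent [([224, 311, 36, 45], 0.7)] [([231.5, 320.5], 0.65)]
remote [([343, 147, 46, 40], 0.57)] [([342.1, 147.6], 0.69)]
1.9 [[-9.44803309e-01  3.27638075e-01 -2.26947937e-06]
 [ 3.27638075e-01  9.44803309e-01  2.40492707e-06]
 [ 2.93215730e-06  1.52861520e-06 -1.00000000e+00]] [0.18019815 0.5196319  0.23133029]
```

```bash
cat > h.py <<'E'
import numpy as np,cv2
from rig import env, viewer, recognise, pinpoint
def w2p(k,X):
    c=k["R"]@np.asarray(X,float)+k["t"]; return np.array([k["fx"]*c[0]/c[2]+k["cx"],k["fy"]*c[1]/c[2]+k["cy"]])
def cloud(k,d):
    v,u=np.mgrid[:d.shape[0],:d.shape[1]]
    P=np.stack([(u-k["cx"])/k["fx"]*d,(v-k["cy"])/k["fy"]*d,d],-1)
    return (P-k["t"])@k["R"]
def p2w(k,p,z):
    r=k["R"].T@np.array([(p[0]-k["cx"])/k["fx"],(p[1]-k["cy"])/k["fy"],1]); o=-k["R"].T@k["t"]
    return o+r*(z-o[2])/r[2]
E
python3 - <<'E'
from h import *
k=viewer.calibration("top");d=np.load("pics/top0.npy");im=cv2.imread("pics/top0.png")
ks=viewer.calibration("scene")
T=dict(cup=(331.8,247.3,292.4,184.5),teapot=(188.3,265.1,415.5,155.9),infuser=(318.5,168.5,323.1,243.5),lid=(480.8,242.1,157.6,202.2),so=(242.6,221.3,379.5,189.6),sg=(401.6,205,238.9,222.3),dish=(231.5,134.3,430.5,264.9),succ=(411.7,112.3,231.5,320.5),rem=(270.1,292.3,342.1,147.6))
for n,t in T.items(): print(n,p2w(k,t[:2],0).round(4),p2w(ks,t[2:],0).round(4))
cv2.imwrite("pics/a.png",cv2.resize(im[80:340,140:540],None,fx=2,fy=2,interpolation=3))
C=cloud(k,d)
for n,t in T.items():
    w=p2w(k,t[:2],0)
    m=(np.hypot(C[...,0]-w[0],C[...,1]-w[1])<.05)&(C[...,2]>.02)&(d>0)
    P=C[m]; 
    if len(P): print(n,len(P),P[:,2].max().round(4),P.min(0).round(3),P.max(0).round(3))
E
```

```text
cup [ 0.4487 -0.0018  0.    ] [ 0.4515 -0.0178  0.    ]
teapot [0.4339 0.3339 0.    ] [ 0.4338  0.3332 -0.    ]
infuser [0.6421 0.0144 0.    ] [0.6424 0.0116 0.    ]
lid [ 0.4333 -0.3499  0.    ] [ 0.4257 -0.3546  0.    ]
so [0.5269 0.2038 0.    ] [0.5228 0.1944 0.    ]
sg [ 0.5361 -0.1759  0.    ] [ 0.5357 -0.1678  0.    ]
dish [0.7472 0.2222 0.    ] [0.7546 0.2278 0.    ]
succ [ 0.7687 -0.2285  0.    ] [ 0.7712 -0.2152  0.    ]
rem [0.3572 0.1477 0.    ] [0.3535 0.1467 0.    ]
cup 274 0.0612 [ 0.413 -0.042  0.021] [0.497 0.022 0.061]
teapot 658 0.0724 [0.384 0.299 0.02 ] [0.483 0.361 0.072]
infuser 243 0.0755 [ 0.626 -0.006  0.021] [0.664 0.03  0.075]
lid 459 0.0484 [ 0.405 -0.383  0.02 ] [ 0.466 -0.322  0.048]
dish 51 0.0226 [0.709 0.181 0.02 ] [0.793 0.271 0.023]
succ 792 0.0937 [ 0.732 -0.25   0.02 ] [ 0.803 -0.18   0.094]
rem 118 0.0255 [0.312 0.116 0.02 ] [0.405 0.177 0.025]
```

View pics/a.png

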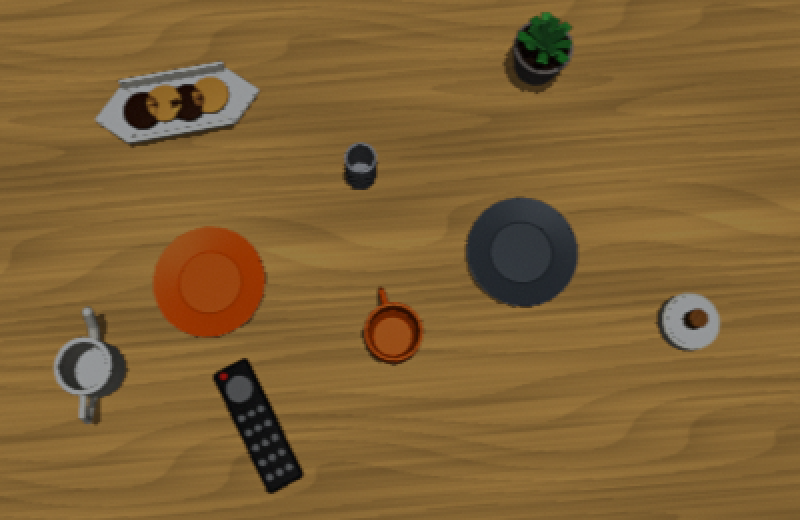

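The top view shows the cup (crop 393,332; handle away from the robot), the teapot (83,366), the infuser (360,165), the lid (690,322), and the orange saucer (209,281). Next I'll fit circles to the rims and get the handle directions.

```bash
cat >> h.py <<'E'
from scipy.optimize import least_squares
def fit(P,r):
    f=lambda c:np.hypot(P[:,0]-c[0],P[:,1]-c[1])-r
    return least_squares(f,P[:,:2].mean(0),loss="soft_l1",f_scale=.002).x
E
python3 - <<'E'
from h import *
for cam in ["top","scene"]:
    k=viewer.calibration(cam)
    if cam=="top": d=np.load("pics/top0.npy")
    else: d=np.load("pics/scene0.npy")
    im=cv2.imread(f"pics/{cam}0.png").astype(int);C=cloud(k,d)
    tab=np.median(C[...,2][(C[...,2]<.01)&(C[...,2]>-.01)]);print(cam,"table",tab)
    for n,w,z,r in [("cup",(.455,-.01),.056,.031),("teapot",(.434,.333),.068,.029),("infuser",(.642,.013),.073,.018),("knob",(.43,-.352),.045,.006),("lidtop",(.43,-.352),.023,.022)]:
        R=np.hypot(C[...,0]-w[0],C[...,1]-w[1]);Z=C[...,2]-tab
        m=(R<.05)&(abs(Z-z)<.006)&(d>0); P=C[m]
        if len(P)<5: print(n,len(P));continue
        c=fit(P,r); print(n,len(P),c.round(4),P[:,2].mean().round(4))
        m=(np.hypot(C[...,0]-c[0],C[...,1]-c[1])<.075)&(np.hypot(C[...,0]-c[0],C[...,1]-c[1])>.038)&(Z>.015)&(d>0)
        Q=C[m]
        for q in Q[::max(1,len(Q)//12)]:print("   ",(np.hypot(*(q[:2]-c))*1000).round(),np.degrees(np.arctan2(q[1]-c[1],q[0]-c[0])).round(),q[2].round(3))
    o=(im[...,2]>130)&(im[...,1]<im[...,2]*.5)&(im[...,0]<60)&(d>0)&(np.hypot(C[...,0]-.525,C[...,1]-.2)<.08)
    h=cv2.convexHull(np.argwhere(o)[:,::-1].astype(np.int32));H=h[:,0]
    W=np.array([p2w(k,p,.014) for p in H]);print("saucer",fit(W,.066).round(4),o.sum())
E
```

```text
top table -0.0007333474287766211
cup 176 [ 0.4464 -0.0099] 0.0548
    52.0 13.0 0.046
    51.0 10.0 0.045
    52.0 15.0 0.031
    49.0 14.0 0.049
    48.0 11.0 0.048
    48.0 8.0 0.05
    47.0 14.0 0.048
    46.0 12.0 0.048
    45.0 9.0 0.05
    45.0 15.0 0.044
    44.0 12.0 0.047
    43.0 10.0 0.05
    43.0 7.0 0.049
    45.0 15.0 0.029
    42.0 13.0 0.047
    41.0 10.0 0.047
    41.0 7.0 0.049
    44.0 16.0 0.027
    40.0 14.0 0.048
    39.0 11.0 0.049
    39.0 8.0 0.047
    38.0 15.0 0.029
teapot 265 [0.4336 0.3304] 0.0668
    66.0 -1.0 0.062
    61.0 -9.0 0.066
    58.0 -9.0 0.057
    55.0 -10.0 0.051
    51.0 -9.0 0.039
    45.0 4.0 0.039
    40.0 -6.0 0.041
    41.0 177.0 0.061
    42.0 180.0 0.031
    47.0 179.0 0.058
    52.0 173.0 0.062
    53.0 176.0 0.035
    60.0 175.0 0.044
infuser 77 [0.6443 0.0113] 0.0712
knob 78 [ 0.4352 -0.3521] 0.0436
lidtop 543 [ 0.4357 -0.3536] 0.0211
saucer [0.5265 0.1975] 2241
scene table -0.0005729104162896727
cup 167 [ 0.4475 -0.0139] 0.054
    38.0 6.0 0.05
    42.0 8.0 0.05
    43.0 15.0 0.048
    45.0 10.0 0.049
    47.0 9.0 0.047
    48.0 15.0 0.046
    51.0 10.0 0.047
    48.0 8.0 0.042
    51.0 13.0 0.042
    49.0 8.0 0.038
    51.0 13.0 0.038
    50.0 7.0 0.036
    52.0 12.0 0.036
    52.0 9.0 0.033
    53.0 9.0 0.031
teapot 172 [0.4354 0.3264] 0.0659
    58.0 175.0 0.057
    50.0 172.0 0.06
    54.0 178.0 0.05
    56.0 179.0 0.044
    60.0 178.0 0.033
    58.0 -9.0 0.066
    56.0 -9.0 0.059
    62.0 0.0 0.065
    61.0 -8.0 0.061
    39.0 -9.0 0.035
    61.0 -7.0 0.057
    51.0 -9.0 0.044
    41.0 -8.0 0.029
    55.0 -2.0 0.043
infuser 94 [0.645  0.0071] 0.0708
knob 66 [ 0.4368 -0.3563] 0.0435
lidtop 376 [ 0.4373 -0.3564] 0.0216
saucer [0.5253 0.1956] 1254
```

Request:
move_arm --plan "-0.0425 -0.0414 0 0 0 0 0.085;-0.0425 -0.0414 0 0 0 0 0.085;-0.0425 -0.0414 0 0 0 0 0.085;-0.0425 -0.0414 0 0 0 0 0.085;-0.0425 -0.0414 0 0 0 0 0.085;-0.0425 -0.0414 0 0 0 0 0.085;-0.0425 -0.0414 0 0 0 0 0.085;-0.0425 -0.0414 0 0 0 0 0.085;-0.0425 -0.0414 0 0 0 0 0.085;-0.0425 -0.0414 0 0 0 0 0.085;0 0 0 0 0 -0.175 0.085;0 0 0 0 0 -0.175 0.085"

```text
time_s: 3.4
position: [0.4463, -0.0116, 0.2312]
tool_rot: [[-1.0, -0.02, -0.0], [-0.02, 1.0, 0.0], [0.0, 0.0, -1.0]]
ft_force: [-0.3, 0.5, -0.3]
grip_width: 0.0848
gripper_force: 0.0
```

Request:
move_arm --plan "0 0 0 0 0 -0.175 0.085;0 0 0 0 0 0 0.085"

```text
time_s: 3.65
position: [0.4461, -0.0108, 0.2314]
tool_rot: [[-0.982, -0.188, 0.0], [-0.188, 0.982, -0.0], [-0.0, -0.0, -1.0]]
ft_force: [0.0, -0.1, -0.6]
grip_width: 0.0849
gripper_force: 0.0
```

```bash
cat >> h.py <<'E'
def shot(name):
    k=viewer.calibration("wrist"); im,d=viewer.get_image("wrist"); cv2.imwrite(f"pics/{name}.png",im[:,:,::-1]); return k,im,d
def wcloud(k,d):
    v,u=np.mgrid[:d.shape[0],:d.shape[1]].astype(float)
    x=u-k["cx"];y=v-k["cy"];r=np.hypot(x,y)+1e-9;th=r/k["fx"];t=np.tan(th)
    P=np.stack([x/r*t*d,y/r*t*d,d],-1); return (P-k["t"])@k["R"]
def wpix(k,X):
    c=(k["R"]@np.asarray(X,float)+k["t"]);r=np.hypot(c[0],c[1]);th=np.arctan2(r,c[2])*k["fx"]
    return np.array([k["cx"]+c[0]/r*th,k["cy"]+c[1]/r*th])
def rimfit(C,d,w,z,r,rad=.05,tol=.005):
    m=(np.hypot(C[...,0]-w[0],C[...,1]-w[1])<rad)&(abs(C[...,2]-z)<tol)&(d>0);P=C[m]
    return (fit(P,r).round(4),len(P),P[:,2].mean().round(4)) if len(P)>5 else len(P)
def goto(x,y,phi):
    s=env.observe();R=np.array(s["tool_rot"]);p=np.array(s["position"])
    cur=np.degrees(np.arctan2(R[1,1],R[0,1])); dd=(phi-cur+90)%180-90
    print("t",s["time_s"],"pos",p.round(4),"phi",cur.round(2),"| shift tool xy",(R.T@np.array([x-p[0],y-p[1],0])).round(4),"turn z",-np.radians(dd).round(4))
E
python3 - <<'E'
from h import *
k,im,d=shot("w1");C=wcloud(k,d);print(k)
s=env.observe();print(s["position"],s["ft_force"])
print("tcp pix",wpix(k,s["position"]))
print(rimfit(C,d,(.447,-.012),.056,.031))
Q=C[(d>0)&(C[...,2]>.025)&(C[...,2]<.056)&(np.hypot(C[...,0]-.447,C[...,1]+.012)>.042)&(np.hypot(C[...,0]-.447,C[...,1]+.012)<.06)];print(len(Q),Q.mean(0))
goto(.447,-.012,101)
E
```

```text
{'fx': 309.70691628693146, 'fy': 309.70691628693146, 'cx': 319.1136679814127, 'cy': 204.72790862904122, 'R': array([[-1.88856874e-01,  9.82004575e-01,  3.09147123e-04],
       [ 9.42005158e-01,  1.81075326e-01,  2.82556206e-01],
       [ 2.77415508e-01,  5.36539001e-02, -9.59250694e-01]]), 't': array([ 0.09496019, -0.45471162,  0.25609694])}
[ 0.44608024 -0.01075267  0.23136947] [-1.03386417 -0.6165298   1.00728563]
tcp pix [319.55601986 261.04113118]
(array([ 0.4458, -0.0124]), 748, np.float64(0.0556))
40 [ 0.49172269 -0.00341401  0.04882311]
t 3.7 pos [ 0.4461 -0.0108  0.2314] phi 100.75 | shift tool xy [-0.0007 -0.0014  0.    ] turn z -0.0044
```

View pics/w1.png

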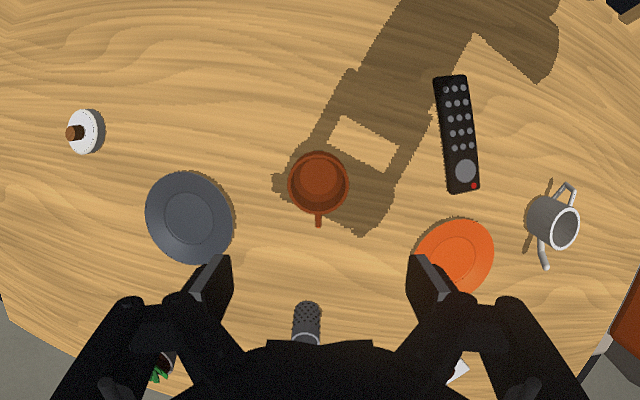

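Wrist view: the cup's at (318,182) with its handle pointing straight down the image, aligned with the tool. Descending to grasp.

Request:
move_arm --plan "0.0006 -0.0015 0.05 0 0 0 0.085;0 0 0.05 0 0 0 0.085;0 0 0.05 0 0 0 0.085;0 0 0.04 0 0 0 0.085;0 0 0.0265 0 0 0 0.085;0 0 0 0 0 0 0.085;0 0 0 0 0 0 0.06;0 0 0 0 0 0 0.06;0 0 0 0 0 0 0.06;0 0 0 0 0 0 0.06;0 0 0 0 0 0 0.06" --grip_force 40

```text
time_s: 5.08
position: [0.4465, -0.0125, 0.0162]
tool_rot: [[-0.982, -0.189, 0.003], [-0.189, 0.982, -0.001], [-0.003, -0.001, -1.0]]
ft_force: [-0.7, 0.9, 7.2]
grip_width: 0.0663
gripper_force: 44.9
```

```bash
python3 - <<'E'
from h import *
goto(.526,.197,101)
E
```

```text
t 5.075 pos [ 0.4465 -0.0125  0.0162] phi 100.91 | shift tool xy [-1.177e-01  1.906e-01  1.000e-04] turn z -0.0016
```

Request:
move_arm --plan "0 0 -0.03 0 0 0 0.06;0 0 -0.05 0 0 0 0.06;0 0 -0.05 0 0 0 0.06;-0.0196 0.0318 0 0 0 0 0.06;-0.0196 0.0318 0 0 0 0 0.06;-0.0196 0.0318 0 0 0 0 0.06;-0.0196 0.0318 0 0 0 0 0.06;-0.0196 0.0318 0 0 0 0 0.06;-0.0197 0.0316 0 0 0 0 0.06;0 0 0 0 0 0 0.06;0 0 0 0 0 0 0.06"

```text
time_s: 6.45
position: [0.5247, 0.1968, 0.1451]
tool_rot: [[-0.982, -0.19, 0.0], [-0.19, 0.982, -0.0], [0.0, -0.0, -1.0]]
ft_force: [0.0, -0.3, -1.3]
grip_width: 0.0661
gripper_force: 45.9
```

```bash
python3 - <<'E'
from h import *
k,im,d=shot("w2");C=wcloud(k,d)
s=env.observe();print(s["position"],s["grip_width"])
im=im.astype(int)
o=(im[...,0]>130)&(im[...,1]<im[...,0]*.5)&(im[...,2]<70)&(d>0)
S=o&(C[...,2]<.025)&(np.hypot(C[...,0]-.525,C[...,1]-.197)<.085)
rim=S&(C[...,2]>.011)
print(S.sum(),rim.sum(),fit(C[rim],.064).round(4),C[rim][:,2].mean())
R=np.hypot(C[...,0]-.526,C[...,1]-.197)
P=C[S]; out=P[np.hypot(P[:,0]-.526,P[:,1]-.197)>.06]; 
for a in range(-180,180,30):
    an=np.degrees(np.arctan2(P[:,1]-.197,P[:,0]-.526)); q=P[abs(an-a)<6]
    print(a,len(q),np.hypot(q[:,0]-.526,q[:,1]-.197).max().round(4) if len(q) else None)
cup=(d>0)&(C[...,2]>.085)&o
print("cup",rimfit(C,d,s["position"][:2],s["position"][2]+.041,.031,.05,.006))
E
```

```text
[0.52477717 0.19644148 0.14515427] 0.06653542067041074
8900 3075 [0.5338 0.1963] 0.012712295788147311
-180 238 0.0641
-150 483 0.0641
-120 477 0.0643
-90 402 0.0645
-60 339 0.066
-30 6 0.0072
0 4 0.0054
30 3 0.0053
60 7 0.008
90 459 0.0641
120 476 0.0637
150 479 0.0637
cup (array([0.5236, 0.1964]), 5220, np.float64(0.1847))
```

View pics/w2.png

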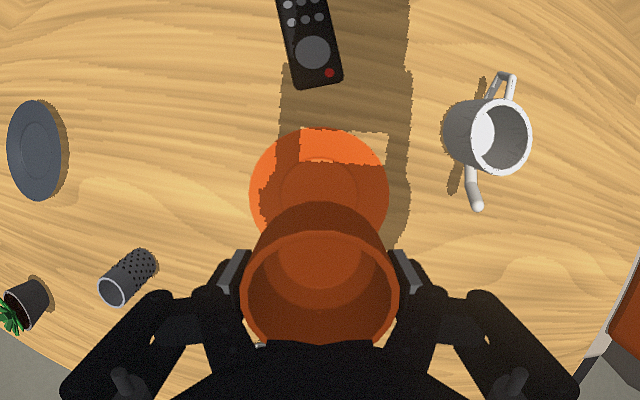

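Wrist view: the cup's held with its mouth at (320,285), over the saucer at (318,190). I'll shift about 3 mm in world +x and lower it.

Request:
move_arm --plan "-0.0029 -0.0006 0.04 0 0 0 0.06;0 0 0.04 0 0 0 0.06;0 0 0.03 0 0 0 0.06;0 0 0.008 0 0 0 0.06;0 0 0.004 0 0 0 0.06;0 0 0 0 0 0 0.06"

```text
time_s: 7.25
position: [0.5286, 0.197, 0.0238]
tool_rot: [[-0.982, -0.19, 0.002], [-0.19, 0.982, 0.0], [-0.002, -0.0, -1.0]]
ft_force: [1.2, -0.8, -1.1]
grip_width: 0.0662
gripper_force: 45.9
```

```bash
python3 - <<'E'
from h import *
s=env.observe();print(s["position"],s["ft_force"],s["grip_width"])
E
```

```text
[0.52858101 0.19698814 0.02377726] [ 1.19263392 -0.75330341 -1.11571643] 0.06617503136811162
```

Request:
move_arm --plan "0 0 0.0015 0 0 0 0.06;0 0 0.0012 0 0 0 0.06;0 0 0 0 0 0 0.06"

```text
time_s: 7.62
position: [0.5284, 0.1972, 0.0213]
tool_rot: [[-0.982, -0.19, 0.002], [-0.19, 0.982, 0.0], [-0.002, -0.0, -1.0]]
ft_force: [-1.7, -1.4, 7.0]
grip_width: 0.0659
gripper_force: 46.6
```

Request:
move_arm --plan "0 0 0 0 0 0 0.072;0 0 0 0 0 0 0.085;0 0 0 0 0 0 0.085;0 0 -0.03 0 0 0 0.085;0 0 -0.06 0 0 0 0.085;0 0 -0.06 0 0 0 0.085;0 0 -0.06 0 0 0 0.085;0 0 0 0 0 0 0.085"

```text
time_s: 8.62
position: [0.5296, 0.1974, 0.2348]
tool_rot: [[-0.982, -0.19, 0.01], [-0.19, 0.982, 0.001], [-0.01, -0.0, -1.0]]
ft_force: [0.5, -0.2, -0.8]
grip_width: 0.0851
gripper_force: 0.0
```

```bash
python3 - <<'E'
from h import *
k,im,d=shot("w3");C=wcloud(k,d)
print("cup",rimfit(C,d,(.5275,.197),.061,.031,.05,.006))
print("teapot",rimfit(C,d,(.434,.329),.068,.029,.05,.006))
o=(np.array(im)[...,0]>90)&(im[...,1]<im[...,0]*.5)&(im[...,2]<70)&(d>0)&(C[...,2]<.025)
P=C[o&(np.hypot(C[...,0]-.527,C[...,1]-.197)<.08)];an=np.degrees(np.arctan2(P[:,1]-.197,P[:,0]-.527))
for a in range(-180,180,30):
    q=P[abs(an-a)<5]; print(a,len(q),np.hypot(q[:,0]-.527,q[:,1]-.197).max().round(4) if len(q) else None)
c=np.array(rimfit(C,d,(.434,.329),.068,.029,.05,.006)[0])
R=np.hypot(C[...,0]-c[0],C[...,1]-c[1]);Q=C[(d>0)&(R>.04)&(R<.072)&(C[...,2]>.02)]
a=np.degrees(np.arctan2(Q[:,1]-c[1],Q[:,0]-c[0]));print("front",np.median(a[abs(a)<90]),"back",np.median(a[abs(a)>90]%360))
goto(*c,86)
E
```

```text
cup (array([0.5279, 0.1969]), 827, np.float64(0.0603))
teapot (array([0.4345, 0.3276]), 1003, np.float64(0.0672))
-180 107 0.0639
-150 206 0.065
-120 221 0.065
-90 211 0.0651
-60 143 0.0651
-30 114 0.0631
0 79 0.0571
30 101 0.0612
60 169 0.0639
90 192 0.0639
120 213 0.0644
150 223 0.0643
front -6.199274835296151 back 176.3886442501339
t 8.675 pos [0.5285 0.1972 0.2318] phi 100.96 | shift tool xy [ 0.0675  0.1459 -0.0003] turn z 0.2611
```

View pics/w3.png

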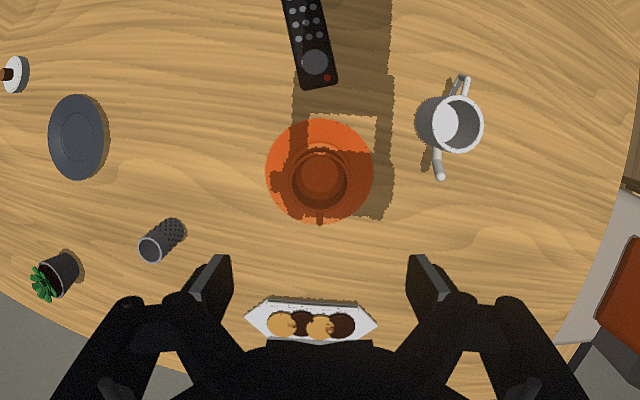

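Wrist view: the cup stands upright at (320,172), centred on the saucer. The teapot is at (455,125). Moving above the teapot.

Request:
move_arm --plan "0.0225 0.0486 0 0 0 0 0.085;0.0225 0.0486 0 0 0 0 0.085;0.0225 0.0486 0 0 0 0 0.085;0 0 0 0 0 0.139 0.085;0 0 0 0 0 0.139 0.085;0 0 0 0 0 0 0.085;0 0 0 0 0 0 0.085"

```text
time_s: 9.55
position: [0.434, 0.3272, 0.2293]
tool_rot: [[-0.996, 0.084, -0.001], [0.084, 0.996, -0.001], [0.001, -0.001, -1.0]]
ft_force: [0.7, -0.5, -0.3]
grip_width: 0.0849
gripper_force: 0.0
```

```bash
python3 - <<'E'
from h import *
k,im,d=shot("w4");C=wcloud(k,d)
r=rimfit(C,d,(.434,.329),.068,.029,.05,.006);c=r[0];print(r)
R=np.hypot(C[...,0]-c[0],C[...,1]-c[1]);Q=C[(d>0)&(R>.04)&(R<.072)&(C[...,2]>.02)]
a=np.degrees(np.arctan2(Q[:,1]-c[1],Q[:,0]-c[0]));print("front",np.median(a[abs(a)<90]),"back",np.median(a[abs(a)>90]%360))
goto(*c,85)
E
```

```text
(array([0.4334, 0.3292]), 1119, np.float64(0.0674))
front 77.3273846018888 back 251.4500397583856
t 9.6 pos [0.4341 0.3272 0.2295] phi 85.13 | shift tool xy [ 0.0008  0.0019 -0.    ] turn z 0.0022
```

```bash
python3 - <<'E'
from h import *
k,im,d=shot("w5");C=wcloud(k,d);c=np.array([.4334,.3292])
r=rimfit(C,d,c,.068,.029);print(r)
R=np.hypot(C[...,0]-c[0],C[...,1]-c[1]);Q=C[(d>0)&(R>.04)&(R<.072)&(C[...,2]>.02)&(C[...,2]<.08)]
a=np.degrees(np.arctan2(Q[:,1]-c[1],Q[:,0]-c[0]));print("front",np.median(a[abs(a)<90]),"back",np.median(a[abs(a)>90]%360))
E
```

```text
(array([0.4336, 0.3292]), 1076, np.float64(0.0676))
front -4.033648124898171 back 175.5675116995292
```

View pics/w4.png

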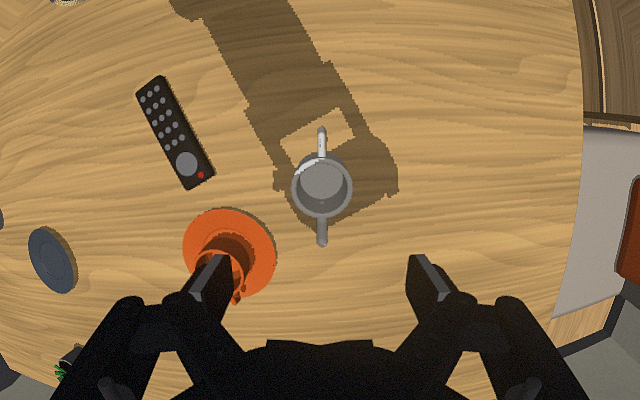

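Wrist view: the teapot's at (321,186), handle and spout vertical in the image and aligned with the tool. Grasping.

Request:
move_arm --plan "0.0006 0.002 0.05 0 0 0 0.085;0 0 0.05 0 0 0 0.085;0 0 0.05 0 0 0 0.085;0 0 0.04 0 0 0 0.085;0 0 0.019 0 0 0 0.085;0 0 0 0 0 0 0.085;0 0 0 0 0 0 0.058;0 0 0 0 0 0 0.058;0 0 0 0 0 0 0.058;0 0 0 0 0 0 0.058;0 0 0 0 0 0 0.058" --grip_force 45

```text
time_s: 11.02
position: [0.4343, 0.3297, 0.0225]
tool_rot: [[-0.996, 0.086, 0.002], [0.086, 0.996, 0.001], [-0.002, 0.001, -1.0]]
ft_force: [-1.0, -2.3, 5.8]
grip_width: 0.0641
gripper_force: 50.4
```

```bash
python3 - <<'E'
from h import *
s=env.observe();print(s["position"],s["ft_force"])
goto(.5277,.1969,85.2)
E
```

```text
[0.43433125 0.32965628 0.02253896] [-0.96034149 -2.25273281  5.80428291]
t 11.025 pos [0.4343 0.3297 0.0225] phi 85.04 | shift tool xy [-1.045e-01 -1.242e-01  1.000e-04] turn z -0.0027
```

Request:
move_arm --plan "0 0 -0.03 0 0 0 0.058;0 0 -0.06 0 0 0 0.058;0 0 -0.06 0 0 0 0.058;-0.0261 -0.031 0 0 0 0 0.058;-0.0261 -0.031 0 0 0 0 0.058;-0.0261 -0.031 0 0 0 0 0.058;-0.0261 -0.031 0 0 0 0 0.058;0 0 0 0 0 0 0.058;0 0 0 0 0 0 0.058"

```text
time_s: 12.15
position: [0.5264, 0.1972, 0.1712]
tool_rot: [[-0.996, 0.087, -0.0], [0.087, 0.996, 0.0], [0.001, 0.0, -1.0]]
ft_force: [-0.2, 0.1, -2.2]
grip_width: 0.0642
gripper_force: 51.2
```

```bash
python3 - <<'E'
from h import *
k,im,d=shot("w6");C=wcloud(k,d)
s=env.observe();p=np.array(s["position"]);print(p,s["grip_width"])
print("teapot",rimfit(C,d,p[:2],p[2]+.0455,.029,.04,.006))
print("cup",rimfit(C,d,(.5278,.197),.061,.031,.04,.005))
goto(.5279,.1969,85)
E
```

```text
[0.52627203 0.19758586 0.17119748] 0.06377421684507929
teapot (array([0.525 , 0.1971]), 6282, np.float64(0.2157))
cup (array([0.5282, 0.197 ]), 472, np.float64(0.0607))
t 12.2 pos [0.5263 0.1976 0.1712] phi 85.08 | shift tool xy [-0.0017 -0.0005 -0.    ] turn z 0.0013
```

View pics/w6.png

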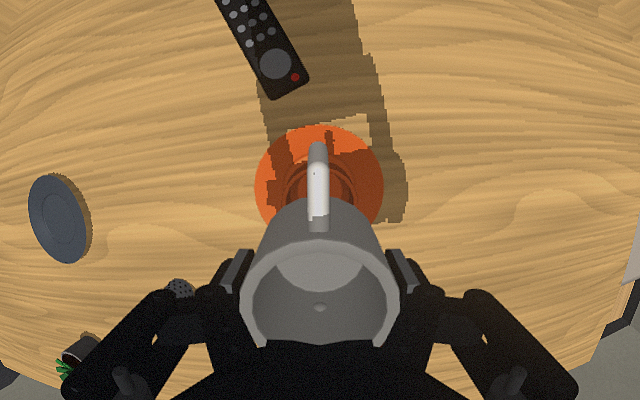

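Wrist view: the teapot's level in the gripper, mouth at (320,270), over the cup at about (320,190). A +2.4 mm x shift, then lower.

Request:
move_arm --plan "-0.0024 0.0002 0.03 0 0 0 0.058;0 0 0.03 0 0 0 0.058;0 0 0.02 0 0 0 0.058;0 0 0.007 0 0 0 0.058;0 0 0.004 0 0 0 0.058;0 0 0.002 0 0 0 0.058;0 0 0 0 0 0 0.058"

```text
time_s: 13.08
position: [0.5295, 0.197, 0.0786]
tool_rot: [[-0.996, 0.087, 0.001], [0.087, 0.996, 0.0], [-0.001, 0.0, -1.0]]
ft_force: [-0.5, 0.7, -3.2]
grip_width: 0.0643
gripper_force: 51.2
```

Request:
move_arm --plan "0 0 0.0015 0 0 0 0.058;0 0 0.0015 0 0 0 0.058;0 0 0.0005 0 0 0 0.058;0 0 0 0 0 0 0.058"

```text
time_s: 13.58
position: [0.5296, 0.1969, 0.0756]
tool_rot: [[-0.996, 0.087, 0.001], [0.087, 0.996, 0.0], [-0.001, 0.0, -1.0]]
ft_force: [-2.5, -0.2, 5.0]
grip_width: 0.0641
gripper_force: 51.9
```

Contact at the expected height. Release slowly and rise.

Request:
move_arm --plan "0 0 0 0 0 0 0.07;0 0 0 0 0 0 0.085;0 0 0 0 0 0 0.085;0 0 -0.03 0 0 0 0.085;0 0 -0.06 0 0 0 0.085;0 0 -0.06 0 0 0 0.085;0 0 -0.02 0 0 0 0.085;0 0 0 0 0 0 0.085;0 0 0 0 0 0 0.085"

```text
time_s: 14.7
position: [0.5289, 0.1968, 0.2431]
tool_rot: [[-0.996, 0.087, -0.003], [0.087, 0.996, -0.0], [0.003, -0.001, -1.0]]
ft_force: [-0.4, -0.1, 0.2]
grip_width: 0.0849
gripper_force: 0.0
```

```bash
python3 - <<'E'
from h import *
k,im,d=shot("w7");C=wcloud(k,d)
P=C[(d>0)&(np.hypot(C[...,0]-.528,C[...,1]-.197)<.034)&(abs(C[...,2]-.121)<.006)]
print("teapot rim",rimfit(C,d,(.528,.197),.121,.029,.036,.006))
A=np.c_[P[:,:2]-[.528,.197],np.ones(len(P))];print("tilt",np.degrees(np.linalg.lstsq(A,P[:,2],rcond=None)[0][:2]))
print("infuser",rimfit(C,d,(.6446,.010),.073,.018,.035,.006))
s=env.observe();goto(.6446,.010,90)
kt=viewer.calibration("top");it,dt=viewer.get_image("top");C=cloud(kt,dt);cv2.imwrite("pics/t7.png",cv2.resize(it[150:290,180:400,::-1],None,fx=3,fy=3))
print("top cam teapot",rimfit(C,dt,(.528,.197),.121,.029,.036,.006))
E
```

```text
teapot rim (array([0.5287, 0.1968]), 1450, np.float64(0.1204))
tilt [-0.12684462  0.09236533]
infuser (array([0.6453, 0.0107]), 120, np.float64(0.0714))
t 14.75 pos [0.5289 0.1968 0.2429] phi 85.02 | shift tool xy [-0.1315 -0.176  -0.0003] turn z -0.0868
top cam teapot (array([0.5284, 0.199 ]), 68, np.float64(0.1195))
```

View pics/w7.png

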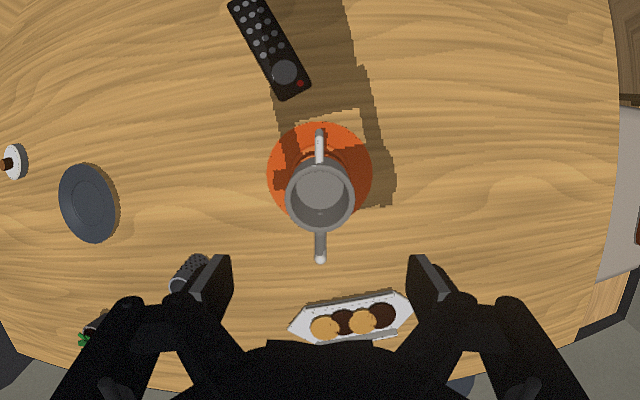

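Wrist view: the teapot sits level in the cup, rim at (320,200). Going to the infuser.

Request:
move_arm --plan "-0.0329 -0.044 0 0 0 0 0.085;-0.0329 -0.044 0 0 0 0 0.085;-0.0329 -0.044 0 0 0 0 0.085;-0.0329 -0.044 0 0 0 0 0.085;0 0 0 0 0 0 0.06;0 0 0 0 0 0 0.06;0 0 0 0 0 0 0.06"

```text
time_s: 15.68
position: [0.6447, 0.0114, 0.2446]
tool_rot: [[-0.996, 0.085, -0.0], [0.085, 0.996, 0.0], [0.0, 0.0, -1.0]]
ft_force: [-0.1, 0.4, 0.8]
grip_width: 0.0599
gripper_force: 0.0
```

```bash
python3 - <<'E'
from h import *
k,im,d=shot("w8");C=wcloud(k,d)
r=rimfit(C,d,(.645,.0107),.073,.0177,.03,.006);print(r)
s=env.observe();print(s["position"][2]);goto(*r[0],85)
E
```

```text
(array([0.6441, 0.0089]), 340, np.float64(0.0724))
0.2447765267114356
t 15.725 pos [0.6448 0.0114 0.2448] phi 85.12 | shift tool xy [ 0.0004 -0.0025 -0.    ] turn z 0.002
```

View pics/w8.png

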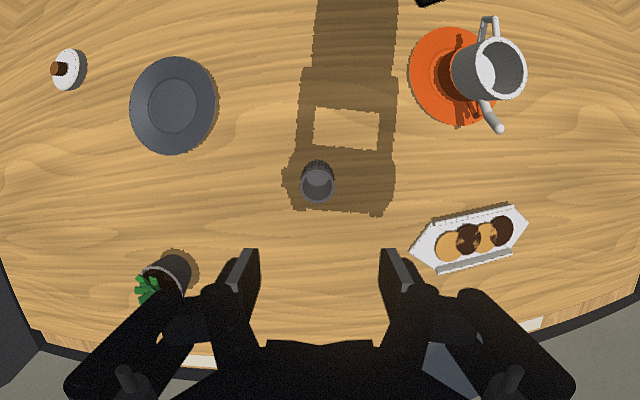

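Wrist view: the infuser is upright at (318,180). I'll grip it by its top 13 mm.

Request:
move_arm --plan "0.0004 -0.0022 0.05 0 0 0 0.06;0 0 0.05 0 0 0 0.06;0 0 0.05 0 0 0 0.06;0 0 0.03 0 0 0 0.06;0 0 0.0087 0 0 0 0.06;0 0 0 0 0 0 0.06;0 0 0 0 0 0 0.03;0 0 0 0 0 0 0.03;0 0 0 0 0 0 0.03;0 0 0 0 0 0 0.03;0 0 0 0 0 0 0.03" --grip_force 30

```text
time_s: 17.1
position: [0.6454, 0.008, 0.0577]
tool_rot: [[-0.996, 0.087, 0.003], [0.087, 0.996, -0.0], [-0.003, -0.0, -1.0]]
ft_force: [-0.5, 0.6, 7.1]
grip_width: 0.035
gripper_force: 30.1
```

```bash
python3 - <<'E'
from h import *
s=env.observe();print(s["position"],s["ft_force"],s["grip_width"])
goto(.5285,.197,85)
E
```

```text
[0.64540071 0.00801568 0.05765517] [-0.46133367  0.60638688  7.12738851] 0.0350040136802092
t 17.1 pos [0.6454 0.008  0.0577] phi 85.03 | shift tool xy [ 0.1328  0.1781 -0.0004] turn z 0.0006
```

Request:
move_arm --plan "0 0 -0.02 0 0 0 0.03;0 0 -0.04 0 0 0 0.03;0 0 -0.045 0 0 0 0.03;0 0 -0.045 0 0 0 0.03;0.0266 0.0356 0 0 0 0 0.03;0.0266 0.0356 0 0 0 0 0.03;0.0266 0.0356 0 0 0 0 0.03;0.0266 0.0356 0 0 0 0 0.03;0.0264 0.0356 0 0 0 0 0.03;0 0 0 0 0 0 0.03;0 0 0 0 0 0 0.03"

```text
time_s: 18.48
position: [0.5281, 0.1964, 0.2062]
tool_rot: [[-0.996, 0.087, 0.001], [0.087, 0.996, -0.0], [-0.001, -0.0, -1.0]]
ft_force: [-0.2, -0.1, -0.4]
grip_width: 0.0348
gripper_force: 30.3
```

```bash
python3 - <<'E'
from h import *
k,im,d=shot("w9");C=wcloud(k,d)
s=env.observe();p=np.array(s["position"]);print(p,s["grip_width"])
print("infuser",rimfit(C,d,p[:2],p[2]+.0155,.0177,.03,.004))
Q=C[(d>0)&(np.hypot(C[...,0]-p[0],C[...,1]-p[1])<.03)&(C[...,2]>.14)&(C[...,2]<p[2]-.005)]
print("body centre fits by height")
for z in np.arange(.15,.21,.01):
    q=Q[abs(Q[:,2]-z)<.005]
    if len(q)>8: print(z.round(3),len(q),fit(q,.0185).round(4),q[:,2].min().round(3))
print("teapot",rimfit(C,d,(.5285,.197),.121,.029,.036,.005))
i2,d2=viewer.get_image("scene");cv2.imwrite("pics/s9.png",cv2.resize(i2[80:240,310:510,::-1],None,fx=3,fy=3))
E
```

```text
[0.52828466 0.19604831 0.20605058] 0.034632457737450474
infuser (array([0.5263, 0.1963]), 2087, np.float64(0.2213))
body centre fits by height
0.15 95 [0.5273 0.197 ] 0.15
0.16 356 [0.5261 0.1973] 0.155
0.17 511 [0.5258 0.1969] 0.165
0.18 645 [0.5253 0.1968] 0.175
0.19 759 [0.5252 0.197 ] 0.185
0.2 585 [0.5254 0.1967] 0.195
teapot (array([0.5293, 0.1967]), 1259, np.float64(0.1206))
```

View pics/w9.png

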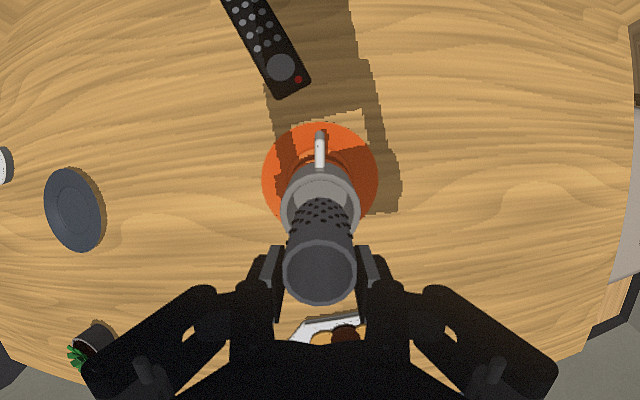

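View pics/s9.png

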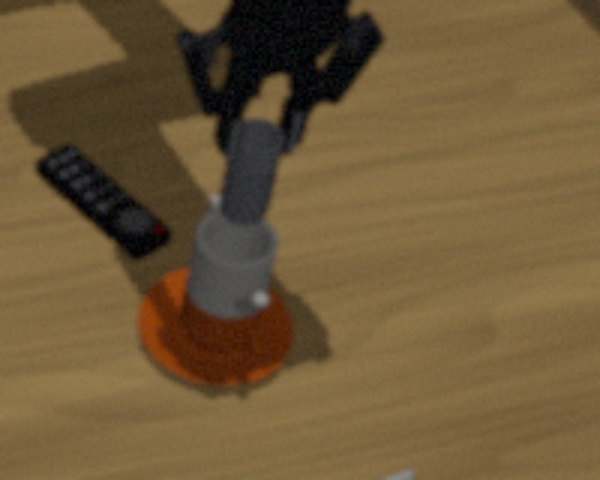

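The infuser hangs upright (mouth at 320,270 in the wrist view) over the teapot opening. A +2.2 mm x shift and lower.

Request:
move_arm --plan "-0.0022 0.0003 0.02 0 0 0 0.03;0 0 0.025 0 0 0 0.03;0 0 0.02 0 0 0 0.03;0 0 0.01 0 0 0 0.03;0 0 0.004 0 0 0 0.03;0 0 0.002 0 0 0 0.03;0 0 0 0 0 0 0.03"

```text
time_s: 19.45
position: [0.5302, 0.1969, 0.1254]
tool_rot: [[-0.996, 0.087, 0.001], [0.087, 0.996, 0.0], [-0.001, 0.0, -1.0]]
ft_force: [-0.3, -0.1, -1.0]
grip_width: 0.0344
gripper_force: 30.3
```

Request:
move_arm --plan "0 0 0.0015 0 0 0 0.03;0 0 0.001 0 0 0 0.03;0 0 0.001 0 0 0 0.03;0 0 0 0 0 0 0.03"

```text
time_s: 19.95
position: [0.53, 0.197, 0.1217]
tool_rot: [[-0.996, 0.087, 0.0], [0.087, 0.996, 0.0], [-0.0, 0.0, -1.0]]
ft_force: [-0.5, -0.3, 1.6]
grip_width: 0.0348
gripper_force: 30.5
```

Request:
move_arm --plan "0 0 0.0003 0 0 0 0.03;0 0 0 0 0 0 0.042;0 0 0 0 0 0 0.055;0 0 0 0 0 0 0.06;0 0 0 0 0 0 0.06;0 0 -0.02 0 0 0 0.06;0 0 -0.04 0 0 0 0.06;0 0 -0.05 0 0 0 0.06;0 0 0 0 0 0 0.06;0 0 0 0 0 0 0.06"

```text
time_s: 21.2
position: [0.5296, 0.1969, 0.2304]
tool_rot: [[-0.996, 0.087, -0.001], [0.087, 0.996, -0.0], [0.001, -0.0, -1.0]]
ft_force: [0.0, 0.7, -0.3]
grip_width: 0.0601
gripper_force: 0.0
```

```bash
python3 - <<'E'
from h import *
k,im,d=shot("w10");C=wcloud(k,d)
print("infuser",rimfit(C,d,(.5287,.197),.137,.0177,.03,.005))
print("teapot",rimfit(C,d,(.5287,.197),.121,.029,.036,.003))
print("lid",rimfit(C,d,(.436,-.354),.045,.006,.02,.005))
goto(.436,-.354,85)
E
```

```text
infuser (array([0.5288, 0.1978]), 590, np.float64(0.1364))
teapot (array([0.529 , 0.1966]), 1588, np.float64(0.1208))
lid (array([ 0.4372, -0.3506]), 12, np.float64(0.041))
t 21.25 pos [0.5295 0.1968 0.2299] phi 85.03 | shift tool xy [ 4.540e-02 -5.569e-01  4.000e-04] turn z 0.0005
```

View pics/w10.png

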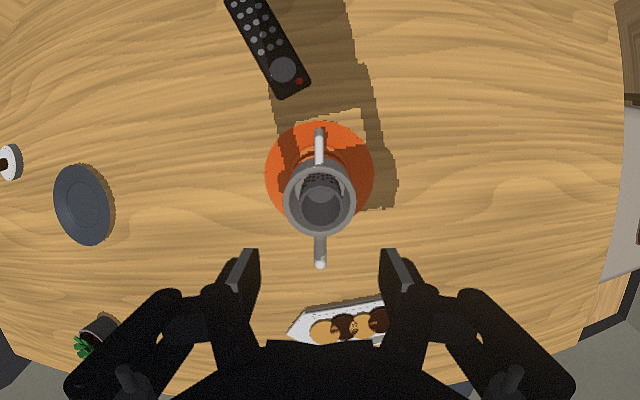

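Wrist view: the infuser stands upright and centred in the teapot (320,205). Going to the lid.

Request:
move_arm --plan "0.0041 -0.0506 0 0 0 0 0.06;0.0041 -0.0506 0 0 0 0 0.06;0.0041 -0.0506 0 0 0 0 0.06;0.0041 -0.0506 0 0 0 0 0.06;0.0041 -0.0506 0 0 0 0 0.06;0.0041 -0.0506 0 0 0 0 0.06;0.0041 -0.0506 0 0 0 0 0.06;0.0041 -0.0506 0 0 0 0 0.06;0.0041 -0.0506 0 0 0 0 0.06;0.0041 -0.0506 0 0 0 0 0.06;0.0044 -0.0509 0 0 0 0 0.06;0 0 0 0 0 0 0.05"

```text
time_s: 22.75
position: [0.4353, -0.3566, 0.229]
tool_rot: [[-0.996, 0.091, -0.002], [0.091, 0.996, 0.002], [0.002, 0.002, -1.0]]
ft_force: [0.2, 0.1, 0.1]
grip_width: 0.0496
gripper_force: 0.0
```

Request:
move_arm --plan "0 0 0 0 0 0 0.05;0 0 0 0 0 0 0.05"

```text
time_s: 23.0
position: [0.4367, -0.3528, 0.2309]
tool_rot: [[-0.996, 0.085, -0.0], [0.085, 0.996, 0.001], [0.0, 0.001, -1.0]]
ft_force: [-0.5, 0.3, -0.2]
grip_width: 0.0501
gripper_force: 0.0
```

```bash
python3 - <<'E'
from h import *
k,im,d=shot("w11");C=wcloud(k,d)
m=(d>0)&(np.hypot(C[...,0]-.436,C[...,1]+.354)<.04)&(abs(C[...,2]-.045)<.003);P=C[m]
print("knob top",len(P),P.mean(0).round(4),(P[:,:2].min(0)+P[:,:2].max(0))/2)
m=(d>0)&(np.hypot(C[...,0]-.436,C[...,1]+.354)<.05)&(C[...,2]<.026)&(C[...,2]>.015);P=C[m]
q=cv2.convexHull((P[:,:2]*1e4).astype(np.float32));print("cap",cv2.minEnclosingCircle(q),fit(q[:,0]/1e4,.033).round(4),len(P))
goto(*((C[(d>0)&(np.hypot(C[...,0]-.436,C[...,1]+.354)<.04)&(abs(C[...,2]-.045)<.003)])[:,:2].mean(0)),85)
E
```

```text
knob top 308 [ 0.4347 -0.3559  0.045 ] [ 0.43512539 -0.35605415]
cap ((4353.74658203125, -3557.759033203125), 332.3401794433594) [ 0.4355 -0.3559] 2067
t 23.05 pos [ 0.4367 -0.3529  0.2311] phi 85.11 | shift tool xy [ 0.0018 -0.0032 -0.    ] turn z 0.0019
```

View pics/w11.png

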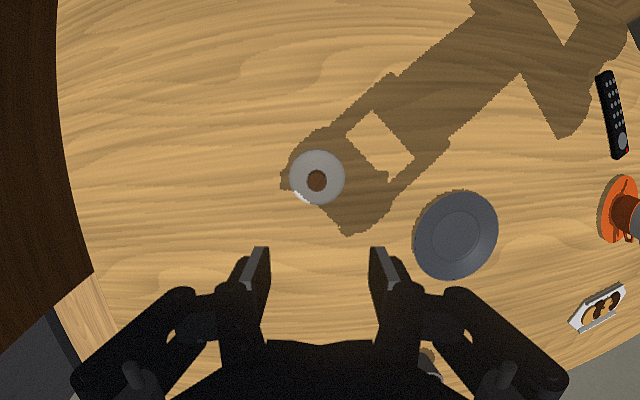

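Wrist view: the lid's at (317,178) with its knob up. Gripping the knob.

Request:
move_arm --plan "0.0012 -0.0031 0.05 0 0 0 0.05;0 0 0.05 0 0 0 0.05;0 0 0.05 0 0 0 0.05;0 0 0.04 0 0 0 0.05;0 0 0.0155 0 0 0 0.05;0 0 0 0 0 0 0.05;0 0 0 0 0 0 0.015;0 0 0 0 0 0 0.015;0 0 0 0 0 0 0.015;0 0 0 0 0 0 0.015;0 0 0 0 0 0 0.015" --grip_force 40

```text
time_s: 24.42
position: [0.4356, -0.3575, 0.0274]
tool_rot: [[-0.996, 0.087, 0.002], [0.087, 0.996, -0.002], [-0.002, -0.002, -1.0]]
ft_force: [0.4, -0.0, 5.2]
grip_width: 0.0201
gripper_force: 38.9
```

```bash
python3 - <<'E'
from h import *
s=env.observe();print(s["position"],s["ft_force"],s["grip_width"])
goto(.5286,.1969,85)
E
```

```text
[ 0.43557511 -0.35751768  0.02736106] [ 0.42457783 -0.00915966  5.24432295] 0.02013716688487838
t 24.425 pos [ 0.4356 -0.3575  0.0274] phi 85.03 | shift tool xy [-0.0447  0.5604 -0.0011] turn z 0.0005
```

Request:
move_arm --plan "0 0 -0.02 0 0 0 0.015;0 0 -0.05 0 0 0 0.015;0 0 -0.055 0 0 0 0.015;0 0 -0.055 0 0 0 0.015;0 0 0 0 0 0 0.015"

```text
time_s: 25.05
position: [0.436, -0.3581, 0.2108]
tool_rot: [[-0.996, 0.087, 0.006], [0.087, 0.996, -0.008], [-0.007, -0.007, -1.0]]
ft_force: [0.1, 0.2, -1.4]
grip_width: 0.0202
gripper_force: 39.3
```

Request:
move_arm --plan "-0.0037 0.0467 0 0 0 0 0.015;-0.0037 0.0467 0 0 0 0 0.015;-0.0037 0.0467 0 0 0 0 0.015;-0.0037 0.0467 0 0 0 0 0.015;-0.0037 0.0467 0 0 0 0 0.015;-0.0037 0.0467 0 0 0 0 0.015;-0.0037 0.0467 0 0 0 0 0.015;-0.0037 0.0467 0 0 0 0 0.015;-0.0037 0.0467 0 0 0 0 0.015;-0.0037 0.0467 0 0 0 0 0.015;-0.0037 0.0467 0 0 0 0 0.015;-0.0037 0.0467 0 0 0 0 0.015"

```text
time_s: 26.55
position: [0.5275, 0.199, 0.2051]
tool_rot: [[-0.996, 0.087, -0.001], [0.087, 0.996, -0.0], [0.001, -0.0, -1.0]]
ft_force: [0.5, 0.4, -1.1]
grip_width: 0.0203
gripper_force: 39.4
```

Request:
move_arm --plan "0 0 0 0 0 0 0.015;0 0 0 0 0 0 0.015"

```text
time_s: 26.8
position: [0.5274, 0.1971, 0.2051]
tool_rot: [[-0.996, 0.087, -0.001], [0.087, 0.996, -0.0], [0.001, -0.001, -1.0]]
ft_force: [-0.6, -0.4, -0.7]
grip_width: 0.0205
gripper_force: 39.5
```

```bash
python3 - <<'E'
from h import *
k,im,d=shot("w12");C=wcloud(k,d)
s=env.observe();p=np.array(s["position"]);print(p,s["grip_width"])
z0=p[2]-.0274
m=(d>0)&(np.hypot(C[...,0]-p[0],C[...,1]-p[1])<.04)&(abs(C[...,2]-z0-.02)<.006);P=C[m];print(len(P),P.min(0),P.max(0))
q=cv2.convexHull((P[:,:2]*1e4).astype(np.float32));print("cap",cv2.minEnclosingCircle(q),fit(q[:,0]/1e4,.033).round(4))
t=P[np.hypot(*(P[:,:2]-p[:2]).T)<.028];A=np.c_[t[:,:2]-p[:2],np.ones(len(t))];print("tilt",np.degrees(np.linalg.lstsq(A,t[:,2],rcond=None)[0][:2]))
print("teapot",rimfit(C,d,(.5287,.197),.121,.029,.036,.003))
goto(.5287,.1968,85)
E
```

```text
[0.52753557 0.19667452 0.20535532] 0.020156346532906877
5925 [0.49382617 0.16406247 0.19195704] [0.5598737  0.22997456 0.20392875]
cap ((5268.45654296875, 1967.927978515625), 332.071533203125) [0.5268 0.197 ]
tilt [-0.19003647  0.0681537 ]
teapot (array([0.5293, 0.1966]), 637, np.float64(0.1208))
t 26.85 pos [0.5275 0.1967 0.2054] phi 84.99 | shift tool xy [-0.0011  0.0002 -0.    ] turn z -0.0002
```

View pics/w12.png

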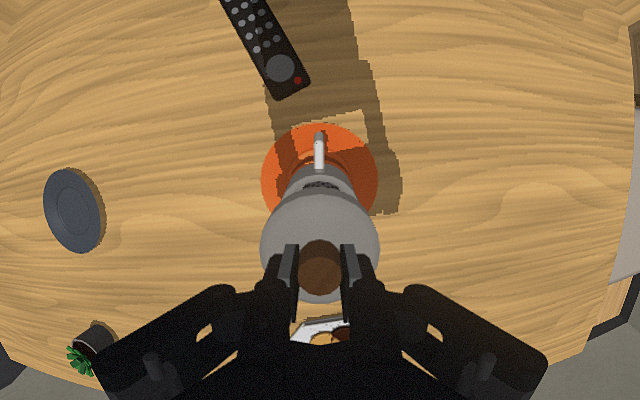

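Wrist view: the lid's level in the grip (320,250), above the teapot with the infuser just visible (320,187). A +1.6 mm x shift and lower.

Request:
move_arm --plan "-0.0016 0.0001 0.015 0 0 0 0.015;0 0 0.015 0 0 0 0.015;0 0 0.012 0 0 0 0.015;0 0 0.008 0 0 0 0.015;0 0 0.003 0 0 0 0.015;0 0 0.001 0 0 0 0.015;0 0 0 0 0 0 0.015"

```text
time_s: 27.72
position: [0.5295, 0.1975, 0.1519]
tool_rot: [[-0.996, 0.087, 0.001], [0.087, 0.996, 0.0], [-0.001, 0.0, -1.0]]
ft_force: [-0.1, -0.7, -0.2]
grip_width: 0.0204
gripper_force: 39.5
```

Request:
move_arm --plan "0 0 0.0015 0 0 0 0.015;0 0 0.001 0 0 0 0.015;0 0 0.0008 0 0 0 0.015;0 0 0 0 0 0 0.015"

```text
time_s: 28.22
position: [0.5294, 0.1975, 0.1484]
tool_rot: [[-0.996, 0.087, 0.0], [0.087, 0.996, 0.0], [-0.0, 0.0, -1.0]]
ft_force: [-1.2, 0.8, 0.5]
grip_width: 0.0203
gripper_force: 39.7
```

```bash
python3 - <<'E'
from h import *
k,im,d=shot("w13");C=wcloud(k,d)
s=env.observe();p=np.array(s["position"]);print(p,s["ft_force"])
m=(d>0)&(np.hypot(C[...,0]-p[0],C[...,1]-p[1])<.04)&(abs(C[...,2]-.144)<.006);P=C[m]
q=cv2.convexHull((P[:,:2]*1e4).astype(np.float32));print("cap",fit(q[:,0]/1e4,.033).round(4),np.percentile(P[:,2],[50,95]))
E
```

```text
[0.5294414  0.19749596 0.14839948] [ 0.02028555  0.46390802 -0.25322223]
cap [0.5288 0.1973] [0.14378012 0.14513309]
```

Request:
move_arm --plan "0 0 0.0006 0 0 0 0.015;0 0 0.0004 0 0 0 0.015;0 0 0 0 0 0 0.015"

```text
time_s: 28.65
position: [0.5298, 0.1975, 0.1484]
tool_rot: [[-0.996, 0.087, 0.002], [0.087, 0.996, 0.0], [-0.002, 0.0, -1.0]]
ft_force: [-2.4, 0.1, 7.7]
grip_width: 0.0203
gripper_force: 40.2
```

Seated (about 8 N). Release and retreat.

Request:
move_arm --plan "0 0 -0.0006 0 0 0 0.015;0 0 0 0 0 0 0.026;0 0 0 0 0 0 0.045;0 0 0 0 0 0 0.05;0 0 -0.02 0 0 0 0.05;0 0 -0.04 0 0 0 0.05;0 0 -0.05 0 0 0 0.05;0 0 0 0 0 0 0.05;0 0 0 0 0 0 0.05"

```text
time_s: 29.78
position: [0.5291, 0.1974, 0.2571]
tool_rot: [[-0.996, 0.087, -0.001], [0.087, 0.996, -0.0], [0.001, -0.0, -1.0]]
ft_force: [-0.0, -0.6, -1.0]
grip_width: 0.0499
gripper_force: 0.0
```

```bash
python3 - <<'E'
from h import *
k,im,d=shot("w14");C=wcloud(k,d)
m=(d>0)&(np.hypot(C[...,0]-.5288,C[...,1]-.197)<.04)&(abs(C[...,2]-.144)<.006);P=C[m]
q=cv2.convexHull((P[:,:2]*1e4).astype(np.float32));print("cap",fit(q[:,0]/1e4,.033).round(4),len(P))
t=P[np.hypot(*(P[:,:2]-[.5288,.197]).T)<.03];A=np.c_[t[:,:2]-[.5288,.197],np.ones(len(t))];x=np.linalg.lstsq(A,t[:,2],rcond=None)[0];print("tilt",np.degrees(x[:2]),x[2])
i2,d2=viewer.get_image("scene");cv2.imwrite("pics/s14.png",np.hstack([cv2.resize(i2[80:240,320:480,::-1],(390,390)),cv2.resize(im[90:290,220:420,::-1],(390,390))]))
print(env.observe()["position"])
E
```

```text
cap [0.529  0.1973] 3609
tilt [0.15253576 0.10898555] 0.14402615940060343
[0.52896609 0.19736529 0.25650717]
```

View pics/s14.png

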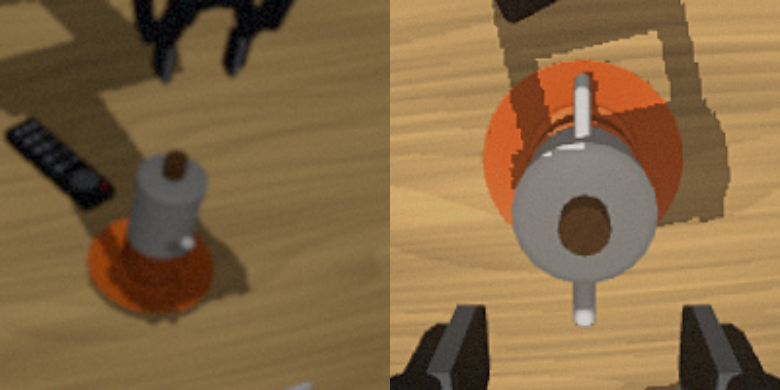

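The stack stands complete (left crop at 165,225; right crop at 585,215). The lid is level and centred, the top is at the expected height, and the gripper is clear.

```bash
python3 -c "
from rig import env
print(env.close_job())"
```

```text
the job is handed in; nothing more can be done
None
```

The tea-for-one set is stacked on the orange saucer in the order asked (cup, teapot, infuser, lid), with the lid level and centred. The job was handed in at about 30 s, with the gripper clear of the stack.

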